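# Slide an instrument container under the lid press and wind the press down

### The arm

A 6-joint arm with a two-finger parallel gripper is mounted at the origin on the work surface. World frame = base frame: x ahead of the robot, y to its left, z up, the work surface at z = 0. Lengths are in mm, angles in rad, forces in N, time in s.
With the tool pointing down it reaches from about 425 to 925 mm from the base axis. Payload 12.5 kg.
Tool frame: the origin (TCP) lies on the centre line of the jaws, within the pads' length; the fingertips stand 8 mm ahead of it and the grasp point (between the pads) lies 11 mm behind it; z points along the fingers, y is the line along which they close (so a half turn about z gives the same grasp; the last joint's range is limited). The gripper opens to 85 mm and grips with 20 to 120 N. Pads are 22 mm wide; open, the fingers measure 114 mm over their backs; the gripper's body (76 mm by 85 mm) begins 54 mm behind the grasp point. The pads swing forward as they close: fully open they stand 13 mm farther back than shut.
Start: joints at [-1.23, 0.491, 1.559, -0, 1.092, -0.106], TCP at [270.076, -563.655, 209.427] pointing down, gripper open.
Joint ranges: [-3.1, 3.1], [-0.84, 2.19], [0.05, 2.79], [-1.13, 4.28], [0.06, 2.93], [-2.69, 2.69]. Speed limits (rad/s): [2.22, 2.22, 2.79, 3.14, 3.14, 3.14].

### API

Orientations are given as a unit quaternion [w, x, y, z].
In Python, from cell import get_state, cams, ticket, nets gives the robot as it stands. The module is installed in compiled form; this text tells all that it offers.
- The arm moves only by the tool play_rows, never from a script. Its argument "deltas" is a list of rows, each a list of 3 entries, a list of its own where there are three numbers: the shift along the tool's x, y, z in mm, then the turn, a rotation vector about the tool's x, y, z in degrees, then the finger opening in mm, from 0 to 85.4. In form: [[[dx, dy, dz], [wx, wy, wz], hand], ...]. A call has 1 to 8 rows; each row shifts and turns the commanded pose from where the row before left it, along the tool's axes as they then stand; what a row does not reach is not made up. A row lasts 1/12 s, in which the tool goes at most 41.7 mm and 7.16 degrees, less where a joint would pass 70% of its speed; a pose out of reach is approached as far as the arm can. A call is refused whole if a number of a shift passes 41.7 or a number of a turn 7.16, either way. A call with a gripper value outside its range is refused whole. The fingers move at their own pace and stop on an object; "force" is the grip in N (left out, the last holds). Time passes only in rows, so rows that do not move let the fingers close. It gives the time, the measured TCP pose, the force, the opening and the grip force at its end, in the units of the state.
- get_state(): the state, without advancing time (a new reading comes with each control period).
- cams.read_camera(name): name is "side" or "top"; returns a dict with "color" (384x512x3 uint8, red, green, blue), "camera_matrix" (3x3 intrinsics, pixels), "world_from_camera" (4x4, takes a point from camera to world coordinates). Camera axes: x right, y down, z forward; pixel columns grow to the right and rows downward; lengths in mm; the calibration is good to about 2 mm. A picture is of the moment at which its call begins. There is no depth.
- ticket.sign_off(): hands the job in; it is judged then, once.
Trained networks look in a picture, given as the dict that the camera call returned (one of the last four; its "shot" number tells which), for a name from the list of things; names that differ only in an ending like _2 or _b are one class to them, and where a whole thing is asked for, a point or a joint stands for the part that bears it (a point fixed in the world has none). Each returns a list of dicts, best first, with "p" (0 to 1); they miss things now and then, are a little off and sometimes report something else, mostly with a low value. They report only what shows in the picture. A call takes as long as a camera call. They do not tell look-alikes from the thing itself.
- nets.boxes_of(query, picture): "bbox" ([left, top, width, height] in pixels, round what is visible of it).
- nets.masks_of(query, picture): "pixels" (384x512 bool, what is visible of it) and "bbox" ([left, top, width, height] in pixels, round what is visible of it).
- nets.mark_of(query, picture): "location" ([column, row] in pixels: a listed point, or the origin of a listed thing).
The state is a dict: "time": time; "q": joint angles; "joint_vel": joint speeds; "tau": joint torques, N m; "eef_pos": TCP position; "eef_rot": TCP orientation; "ft_force": force on the tool from outside, world axes, zero at the start; "moment": the same for the moment, N m; "finger_gap": finger opening in mm; "grasp_force": force on a finger pad.
Only numpy, scipy, OpenCV 4.12 (cv2) and the standard library are available. Lean on these libraries where they do the work, as an engineer would, in place of code of your own. Each camera call takes 0.05 s, during which the arm holds its last target. There are 200 camera calls.

### The job

Slide the container with the handle along the press bed, without lifting or tipping it, until it stands square and centred inside the marked outline under the press head. Then wind the slanted wheel clockwise by its knob, a full turn and on to its end stop, so that the foot presses the lid down, and let go. Leave everything else on the table where it is.

Things in the scene. Friction and masses are not known exactly. Their poses are not given: they have to be found in the camera images.
- press: Bench press for seating container lids, fixed to the table: steel bed plate 200 (x) x 510 mm (y -300 to +210), 15 mm thick, with a waiting place, a press place under the head, then the column and a winding wheel on the +y side. Origin: on the table under the centre of the press place; x away from the robot, y from the waiting place towards the wheel, z up.
- press_arm (a point): Front end of the press's grey arm, on its underside, 210 mm above the table: the arm (66 mm wide in x, 50 mm high) runs from here in +y over the press place to the grey column (70 x 50 mm, y +105 to +155 mm of press, 260 mm high).
- gauge_box (a point): Lower edge, on the wheel's side, of the white gauge box that stands on a mast on the column: 110 (x) x 90 (y) x 75 mm, from here (350 mm above the table) up to 425 mm and from here 90 mm in -y. It overhangs the high edge of the wheel, so that an upright gripper on the knob would strike it there; a tool held along the wheel's axis clears it.
- waiting_place (a point): Centre of the other dark outline on the bed (same size), 195 mm from the press place towards -y, near which the container starts.
- press_place (a point): Centre of the press place on the top of the bed (15 mm above the table), axes as press. It is marked by a dark outline, 170 x 140 mm inside: 10 mm clear of the container all round when that stands centred.
- foot_face (a point): Centre of the underside of the round black press foot (90 mm across, 12 thick, on a 22 mm steel rod), over the press place. It stands 34 to 42 mm above the container's lid at the start, and goes down 6 mm per radian of the wheel. It is sprung: it meets the lid at wheel angle 6.3 and then gives.
- crank (a joint): Angle of the winding wheel, rad: grows clockwise seen from its face (looking along -z of crank_hub) and lowers the press foot; starts between -0.6 and 0.6, runs stiffly (about 3 N at the knob), stays where it is left, end stop at 7.2.
- crank_hub (a point): Centre of the winding wheel (black rim, 140 mm over all, 16 mm thick), about 185 mm above the table. z is the wheel's axis, out of its face: it leans 35 degrees from vertical towards the press's +y. x points from the axis to the knob and turns with the wheel: at wheel angle 0 it lies along the press's +x.
- crank_knob (a point): Grip point on the wheel's black knob: 62 mm from the axis, 38 mm above the rim's centre plane, axes as crank_hub. The knob is a cylinder 26 mm across, its length along the wheel's axis (11 to 58 mm above that plane); it spins freely on its pin, so a gripper on it can keep its orientation all the way round. The hub stands only 10 mm above the plane.
- container: Lidded metal instrument container, 150 (x) x 120 (y) x 72 mm high, 0.55 to 0.95 kg, flat lid, with a bail handle standing out level on its -y end. Origin: centre of its underside; z up, x away from the robot.
- container_handle (a point): Middle of the handle's straight bar: round, 12 mm thick, 90 mm long along the container's x, 45 mm above the container's underside, 128 mm from its centre towards -y (68 mm out from the end wall, open between).
- bowl: Bystander: open steel bowl, 110 mm across, 40 high. Origin: centre of its underside.
- jar: Bystander: amber glass jar, 60 mm across, 85 high. Origin: centre of its underside.
- wrench: Bystander: steel wrench 160 mm long lying on the table on the robot's side of the press. Origin: centre of its underside, x along its length.
- basket: Bystander: grey plastic basket of steel instruments, 120 x 220 x 60 mm, behind the press. Origin: centre of its underside.
- beaker: Bystander: open steel beaker, 70 mm across, 80 high. Origin: centre of its underside.
- small_box: Bystander: smaller lidded metal box without a handle, 94 x 124 x 55 mm, standing on the table. Origin: centre of its underside.
- foot_switch: Bystander: white hand switch block with a black button, 50 x 120 x 43 mm. Origin: centre of its underside.
- foot: The press foot itself, the round black disc; origin at foot_face, z up.
Things that resemble listed ones, but are neither listed nor needed, are in the scene too. Leave any turquoise look-alike of the container alone.

How it is judged (in metres and radians):
On the way:
1. The container stands square in the press place with the press head still up (x of container in the frame of press_place between -0.012 and 0.012 m and y of container in the frame of press_place between -0.012 and 0.012 m and angle between the x axis of container and the x axis of press, either way round below 0.12 rad and z of container in the frame of press_place below 0.004 m and angle between container's own z axis and vertical below 0.05 rad and value of joint crank below 1.2 rad and linear speed of container below 0.02 m/s), for 0.2 s.
At the end, for the whole second after the job is handed in: The container stands flat on the bed, within 12 mm of the centre of the press place in x and y and square to it within 0.12 rad; the wheel is wound to beyond 6.9 rad (stop at 7.2) and still; the foot presses on the lid with more than 2 N (x of container in the frame of press_place between -0.012 and 0.012 m and y of container in the frame of press_place between -0.012 and 0.012 m and angle between the x axis of container and the x axis of press, either way round below 0.12 rad and z of container in the frame of press_place below 0.004 m and angle between container's own z axis and vertical below 0.05 rad and value of joint crank above 6.9 rad and contact force between foot and container above 2 N and velocity of joint crank between -0.05 and 0.05 rad/s and linear speed of container below 0.01 m/s); the robot touches nothing.
It fails at once if The container is lifted more than 8 mm off the bed (z of container in the frame of press_place above 0.008 m).
It fails at once if The container is tipped by more than 0.1 rad (angle between container's own z axis and vertical above 0.1 rad).
It fails at once if A bystander is moved by more than 25 mm (distance of any of bowl, jar, wrench, basket, beaker, small_box, foot_switch from where it was at the start of the episode above 0.025 m).
It also fails if it takes over 72 s, if anything falls off the work surface, if the arm or the gripper's body presses on something with over 40 N, if the wrist force passes 120 N, or if a joint passes its speed limit or range.

## Working session

There is one attempt and no reset: what is moved stays moved. The work goes in short steps, Python scripts to look and compute and a tool call to move; the robot and the scene stay as the last step left them, time stands still between calls to the robot, and variables do not carry over. Pictures are saved under pics/ and viewed, at most 10 in all, crops included, and the job is handed in when it is done.

Besides the shell and the picture viewer there is one more tool, called after ">>>" as a command line: name --argument value ..., lists and objects as JSON in quotes. play_rows: Moves the arm, as the interface text tells. Its arguments: {"type":"object","properties":{"deltas":{"type":"array","items":{"type":"array"}},"force":{"type":"number"}},"required":["deltas"]}

```bash
mkdir -p pics
cat > h.py <<'E'
import numpy as np, cv2
from cell import get_state, cams, ticket, nets
from scipy.spatial.transform import Rotation as R
def shot(n,name=None):
    p=cams.read_camera(n)
    if name: cv2.imwrite('pics/'+name+'.png',p['color'][:,:,::-1])
    return p
def ray(p,uv):
    T=np.array(p['world_from_camera']);K=np.array(p['camera_matrix'])
    d=T[:3,:3]@np.linalg.solve(K,[uv[0],uv[1],1]);return T[:3,3],d
def atz(p,uv,z):
    o,d=ray(p,uv);return o+d*(z-o[2])/d[2]
def proj(p,X):
    T=np.array(p['world_from_camera']);K=np.array(p['camera_matrix'])
    c=(np.atleast_2d(X)-T[:3,3])@T[:3,:3];u=c@K.T;return u[:,:2]/u[:,2:]
def tri(pa,ua,pb,ub):
    o1,d1=ray(pa,ua);o2,d2=ray(pb,ub)
    d1/=np.linalg.norm(d1);d2/=np.linalg.norm(d2)
    s=np.linalg.lstsq(np.c_[d1,-d2],o2-o1,rcond=None)[0]
    a,b=o1+s[0]*d1,o2+s[1]*d2
    return (a+b)/2,np.linalg.norm(a-b)
E
python3 - <<'E'
from h import *
np.set_printoptions(precision=1,suppress=True)
s=shot('side','side0');t=shot('top','top0')
print(get_state()['eef_rot'],s['world_from_camera'],t['world_from_camera'])
for q in ['press','press_arm','gauge_box','waiting_place','press_place','foot_face','crank_hub','crank_knob','container','container_handle']:
    for n,p in(('s',s),('t',t)):
        print(q,n,[(np.round(r['location']),round(r['p'],2)) for r in nets.mark_of(q,p)[:4]])
im=np.hstack([s['color'],t['color']])
E
```

```text
[-0.   1.   0.2 -0. ] [[  -0.9   -0.3    0.2  306.9]
 [  -0.3    0.8   -0.5  593.3]
 [   0.    -0.5   -0.9 1370.8]
 [   0.     0.     0.     1. ]] [[   0.    -1.     0.2  185.1]
 [  -1.    -0.     0.   -38. ]
 [  -0.    -0.2   -1.  1750.6]
 [   0.     0.     0.     1. ]]
press s [(array([249., 248.]), 0.63)]
press t [(array([248., 210.]), 0.71)]
press_arm s [(array([252., 208.]), 0.59)]
press_arm t [(array([260., 201.]), 0.77)]
gauge_box s [(array([221., 259.]), 0.96)]
gauge_box t [(array([176., 190.]), 0.91)]
waiting_place s [(array([266., 193.]), 0.89), (array([250., 208.]), 0.3)]
waiting_place t []
press_place s [(array([250., 249.]), 0.88)]
press_place t [(array([250., 214.]), 0.67)]
foot_face s [(array([245., 237.]), 0.57)]
foot_face t []
crank_hub s [(array([219., 301.]), 0.97)]
crank_hub t [(array([175., 204.]), 0.76)]
crank_knob s [(array([195., 293.]), 0.58)]
crank_knob t []
container s [(array([271., 192.]), 0.82), (array([345., 178.]), 0.78), (array([308., 352.]), 0.56), (array([289., 136.]), 0.23)]
container t [(array([303., 213.]), 0.74), (array([179., 279.]), 0.68), (array([370., 213.]), 0.36), (array([243., 247.]), 0.28)]
container_handle s [(array([348., 330.]), 0.96), (array([281., 157.]), 0.81), (array([344., 140.]), 0.78)]
container_handle t [(array([204., 306.]), 0.83), (array([342., 213.]), 0.75), (array([382., 264.]), 0.66)]
```

View pics/side0.png

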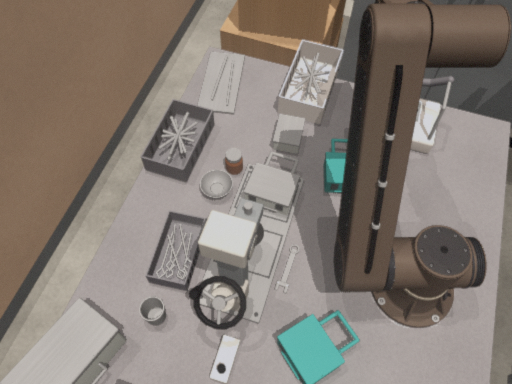

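View pics/top0.png

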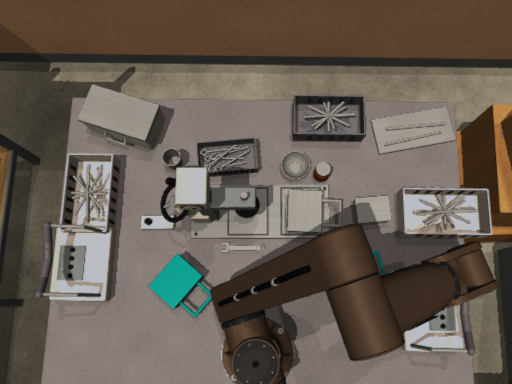

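The candidates for the container in the side view are the grey one on the bed at (271,190), with its handle at (281,157), two turquoise look-alikes at (345,178) and (308,352), and the small box at (289,134). The grey one on the bed is the right choice. In the top view it is at (303,213), with its handle at (342,213). Next I'll fit the poses and check the choice in a crop.

```bash
cat > fit.py <<'E'
from h import *
from scipy.optimize import least_squares
np.set_printoptions(precision=1,suppress=True)
def P(a,X):
    c,s=np.cos(a[2]),np.sin(a[2]);X=np.atleast_2d(X).astype(float)
    return X@np.array([[c,s,0],[-s,c,0],[0,0,1]])+[a[0],a[1],0]
s=shot('side');t=shot('top')
g=lambda q,p:nets.mark_of(q,p)
obs=[]
for q,X in [('press',[0,0,0]),('press_place',[0,0,15]),('waiting_place',[0,-195,15])]:
    for p in (s,t):
        r=g(q,p)
        if r and r[0]['p']>.6: obs.append((p,np.array(r[0]['location']),X))
f=lambda a:np.concatenate([(proj(p,P(a,X))[0]-u) for p,u,X in obs])
a=least_squares(f,[600,0,0],loss='soft_l1').x
print('press',a[:2],a[2]*57.3,'res',f(a))
for q in ['press_arm','gauge_box','crank_hub']:
    m=tri(s,g(q,s)[0]['location'],t,g(q,t)[0]['location']);
    c,sn=np.cos(a[2]),np.sin(a[2]);d=m[0][:2]-a[:2]
    print(q,m,'in press',[c*d[0]+sn*d[1],-sn*d[0]+c*d[1]])
def near(q,p,uv):
    return min(g(q,p),key=lambda r:np.linalg.norm(np.array(r['location'])-uv))['location']
for n,p,uc,uh in(('s',s,(271,190),(281,157)),('t',t,(303,213),(342,213))):
    C=atz(p,near('container',p,uc),15);H=atz(p,near('container_handle',p,uh),60)
    print(n,C,H,np.linalg.norm((H-C)[:2]),'yaw',np.degrees(np.arctan2((H-C)[0],-(H-C)[1])))
print('knob',atz(s,g('crank_knob',s)[0]['location'],215))
for n,p,(x0,y0,x1,y1) in(('s',s,(170,130,310,330)),('t',t,(150,150,400,260))):
    k=3
    im=cv2.resize(p['color'][:,:,::-1][y0:y1,x0:x1],None,fx=k,fy=k,interpolation=cv2.INTER_CUBIC)
    for poly,col in (([[-100,-300,15],[100,-300,15],[100,210,15],[-100,210,15]],(0,0,255)),([[-85,-70,15],[85,-70,15],[85,70,15],[-85,70,15]],(0,255,0)),([[-85,-265,15],[85,-265,15],[85,-125,15],[-85,-125,15]],(255,0,0))):
        cv2.polylines(im,[np.int32((proj(p,P(a,poly))-[x0,y0]+.5)*k)],True,col,1)
    cv2.imwrite(f'pics/c_{n}.png',im)
A=cv2.imread('pics/c_s.png');B=cv2.imread('pics/c_t.png')
E
python3 fit.py
```

```text
press [506.1  43.1] 1.157794558689802 res [-0.6  1.5  1.2  0.7  1.8 -2.3 -4.4 -3.3 -0.   0. ]
press_arm (array([505.5,  -0.2, 197.5]), np.float64(2.1374588197499977)) in press [np.float64(-1.4982796935228966), np.float64(-43.30361252857155)]
gauge_box (array([496.5, 237.9, 369.4]), np.float64(10.176778656352608)) in press [np.float64(-5.647901736947263), np.float64(194.96512266832508)]
crank_hub (array([494.9, 278.6, 189.9]), np.float64(4.798998113169191)) in press [np.float64(-6.491942592162427), np.float64(235.69034758347587)]
s [ 513.2 -149.7   15. ] [ 490.  -282.2   60. ] 134.5026874325317 yaw -9.909155056188585
t [ 495.6 -147.2   15. ] [ 486.9 -287.7   60. ] 140.68282091439048 yaw -3.521782825216249
knob [559.9 286.7 215. ]
```

View pics/c_s.png

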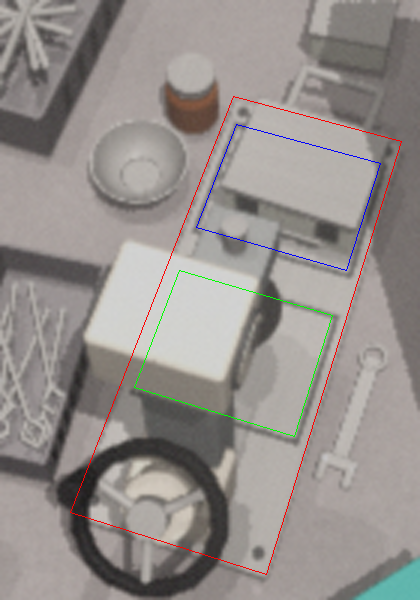

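View pics/c_t.png

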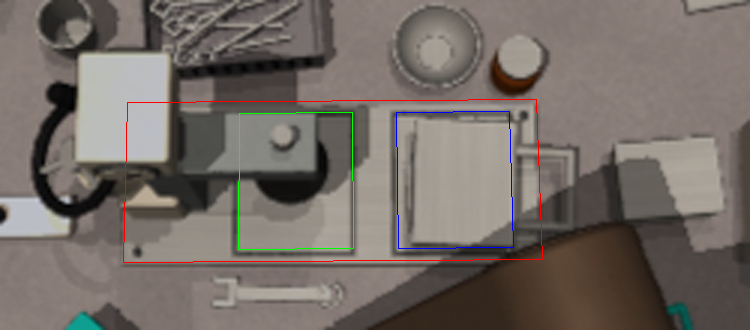

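The side crop shows the grey container standing over the waiting outline (blue), with its bail handle at about (330,95). This is the right one. In the top crop the handle bar runs from (576,148) to (571,226). The press overlay is 1–2 px off, so I'll refine it against the image.

```bash
cat > fit2.py <<'E'
from h import *
from scipy.optimize import minimize
np.set_printoptions(precision=1,suppress=True)
def P(a,X):
    c,s=np.cos(a[2]),np.sin(a[2]);X=np.atleast_2d(X).astype(float)
    return X@np.array([[c,s,0],[-s,c,0],[0,0,1]])+[a[0],a[1],0]
def samp(I,uv): return cv2.remap(I,np.float32(uv[:,0:1]),np.float32(uv[:,1:2]),cv2.INTER_LINEAR)[:,0]
def seg(a,b,n=40): return np.linspace(a,b,n)
Z=15
def outl(vis,o):  # dark line minus both neighbours
    pts=[];nrm=[]
    for A,B,N in vis:
        pts.append(seg(A,B));nrm.append(np.tile(N,(40,1)))
    return np.vstack(pts),np.vstack(nrm)
top_v=[((-85,-65,Z),(-85,65,Z),(-1,0,0)),((-80,70,Z),(-45,70,Z),(0,1,0)),((-80,-70,Z),(-50,-70,Z),(0,-1,0)),((-80,-125,Z),(80,-125,Z),(0,1,0))]
side_v=[((-85,-65,Z),(-85,65,Z),(-1,0,0)),((-80,70,Z),(-30,70,Z),(0,1,0)),((-80,-70,Z),(-30,-70,Z),(0,-1,0))]
def cost(a,ims):
    c=0
    for p,I,v in ims:
        X,N=outl(v,0)
        L=samp(I,proj(p,P(a,X+2.5*N)));A=samp(I,proj(p,P(a,X+11*N)));B=samp(I,proj(p,P(a,X-6*N)))
        c+=np.mean(np.clip(L-(A+B)/2,-40,20))
    return c
s=shot('side');t=shot('top')
gray=lambda p:cv2.GaussianBlur(cv2.cvtColor(p['color'],cv2.COLOR_RGB2GRAY),(0,0),.6).astype(np.float32)
S=(s,gray(s),side_v);T=(t,gray(t),top_v)
for name,ims in(('side',[S]),('top',[T]),('both',[S,T])):
    best=min(((cost((506+dx,43+dy,np.radians(1.16+w)),ims),dx,dy,w) for dx in range(-14,15,2) for dy in range(-14,15,2) for w in np.arange(-3,3.1,.5)))
    r=minimize(cost,[506+best[1],43+best[2],np.radians(1.16+best[3])],args=(ims,),method='Nelder-Mead',options=dict(initial_simplex=np.array([506+best[1],43+best[2],np.radians(1.16+best[3])])+np.array([[0,0,0],[2,0,0],[0,2,0],[0,0,.01]])))
    print(name,r.x[:2],np.degrees(r.x[2]),r.fun)
    a=r.x
for n,p,(x0,y0,x1,y1),k in(('s',s,(170,130,310,330),3),('t',t,(150,170,350,245),3)):
    im=cv2.resize(p['color'][:,:,::-1][y0:y1,x0:x1],None,fx=k,fy=k,interpolation=cv2.INTER_CUBIC)
    for poly,col in (([[-100,-300,15],[100,-300,15],[100,210,15],[-100,210,15]],(0,0,255)),([[-85,-70,15],[85,-70,15],[85,70,15],[-85,70,15]],(0,255,0)),([[-85,-265,15],[85,-265,15],[85,-125,15],[-85,-125,15]],(255,0,0))):
        cv2.polylines(im,[np.int32((proj(p,P(a,poly))-[x0,y0]+.5)*k)],True,col,1)
    cv2.imwrite(f'pics/d_{n}.png',im)
A=cv2.imread('pics/d_s.png');B=cv2.imread('pics/d_t.png')
A=cv2.resize(A,None,fx=.9,fy=.9)[:540]
c=np.zeros((600,800,3),np.uint8);B=cv2.resize(B,(420,158));c[:A.shape[0],:A.shape[1]]=A;c[:158,378:798]=B
B2=cv2.resize(cv2.imread('pics/d_t.png')[:,:600],(420,158))
# handle bar ends in raw views, enlarged
h=t['color'][:,:,::-1][180:240,280:350];h=cv2.resize(h,(420,360),interpolation=cv2.INTER_CUBIC);c[180:540,378:798]=h
cv2.imwrite('pics/d.png',c)
st=get_state();print(R.from_quat(np.roll(st['eef_rot'],-1)).as_matrix())
E
python3 fit2.py
```

```text
side [504.   45.6] 0.6535083174160039 -37.48837661743164
top [503.   44.7] 1.137464829275686 -40.0
both [503.9  45.8] 0.8825440731682576 -77.3966064453125
[[ 0.9  0.4 -0. ]
 [ 0.4 -0.9 -0. ]
 [-0.   0.  -1. ]]
```

View pics/d.png

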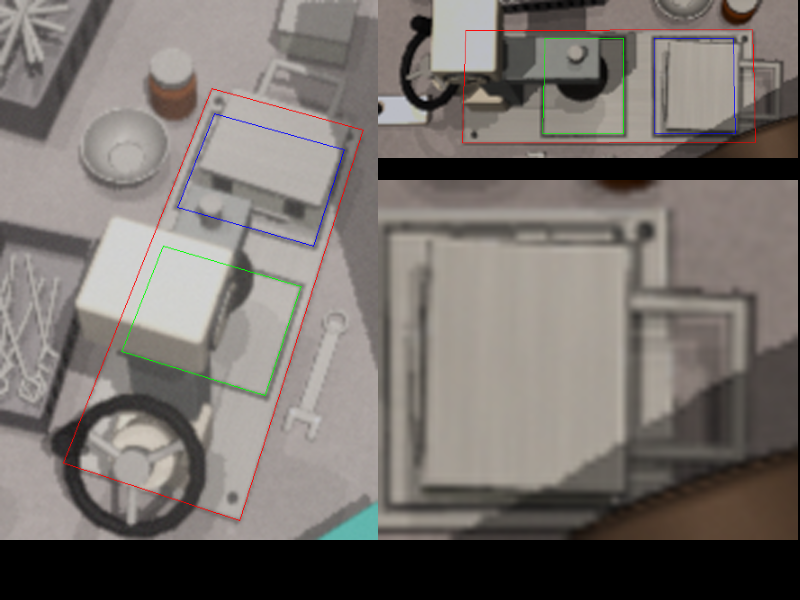

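The refined overlay fits: both cameras agree on press (504, 45.5) with yaw 0.9°. The enlarged view shows the handle bar at crop (738,303)–(731,450) and the lid corners at (430,243), (632,247), (625,492) and (424,487).

Run:
```python
from h import *
np.set_printoptions(precision=1,suppress=True)
t=shot('top');s=shot('side')
px=lambda x,y:(280+(x-378+.5)/6-.5,180+(y-180+.5)/6-.5)
b=[atz(t,px(*u),60) for u in((738,303),(731,450))];print('bar',b,(b[0]+b[1])/2)
l=np.array([atz(t,px(*u),87) for u in((430,243),(632,247),(625,492),(424,487))]);print('lid',l,l.mean(0))
e=l[0]-l[3];print('yaws',np.degrees([np.arctan2(v[1],v[0]) for v in(b[0]-b[1],l[0]-l[3],l[1]-l[2])]),np.degrees([np.arctan2(-v[0],v[1]) for v in(l[0]-l[1],l[3]-l[2])]),np.linalg.norm(e),np.linalg.norm(l[0]-l[1]))
for q,p in(('container_handle',s),('container_handle',t)):
    print([ (np.round(r['location'],1),atz(p,r['location'],60)) for r in nets.mark_of(q,p)])
st=get_state();M=R.from_quat(np.roll(st['eef_rot'],-1)).as_matrix();print(st['eef_pos'],np.degrees(np.arctan2(M[1,0],M[0,0])))
m=max(nets.masks_of('small_box',t),key=lambda r:r['p'])['bbox'];print(m,atz(t,(m[0],m[1]),55))
```

```text
bar [array([ 537.2, -288.5,   60. ]), array([ 447.7, -282.7,   60. ])] [ 492.5 -285.6   60. ]
lid [[ 565.6 -101.8   87. ]
 [ 564.8 -222.    87. ]
 [ 417.9 -216.5   87. ]
 [ 419.2  -99.    87. ]] [ 491.9 -159.8   87. ]
yaws [-3.7 -1.1 -2.2] [-0.4 -0.6] 146.38951800301234 120.21939174750268
[(array([282.2, 159.8]), array([ 493.8, -271.5,   60. ])), (array([344.5, 139.2]), array([ 316. , -422.9,   60. ])), (array([345.6, 329.2]), array([164.6, 206.7,  60. ])), (array([218.2, 300.7]), array([524.4, 244.9,  60. ]))]
[(array([341.7, 214.7]), array([ 483.7, -295.1,   60. ])), (array([204.9, 305.3]), array([160. , 182.7,  60. ])), (array([381.4, 262. ]), array([ 317. , -431.4,   60. ]))]
[ 270.1 -563.7  209.4] 25.600768709885628
[353.8, 197.8, 37.4, 27.7] [ 547.4 -340.9   55. ]
```

>>> play_rows --deltas '[[[29,-14.2,0],[0,0,0],45],[[29,-14.2,0],[0,0,0],45],[[29,-14.2,0],[0,0,0],45],[[29,-14.2,0],[0,0,0],45],[[29,-14.2,0],[0,0,0],45],[[29,-14.2,0],[0,0,0],45],[[29,-14.2,0],[0,0,0],45],[[29,-14.2,0],[0,0,0],45]]'

```text
time: 3.07
eef_pos: [431.0, -359.6, 209.6]
eef_rot: [0.0, 0.975, 0.222, 0.0]
ft_force: [0.9, -0.3, -0.1]
finger_gap: 44.8
grasp_force: 0.0
```

>>> play_rows --deltas '[[[29,-14.2,0],[0,0,0],45],[[29,-14.2,0],[0,0,0],45],[[28.5,-13.7,0],[0,0,0],45],[[0,0,0],[0,0,6.9],45],[[0,0,0],[0,0,6.9],45],[[0,0,0],[0,0,6.9],45],[[0,0,0],[0,0,6.9],45],[[0,0,0],[0,0,0],45]]'

```text
time: 3.73
eef_pos: [490.1, -285.5, 209.4]
eef_rot: [0.0, 1.0, -0.02, 0.0]
ft_force: [-0.3, -0.2, -0.6]
finger_gap: 45.0
grasp_force: 0.0
```

```bash
cat > go.py <<'E'
from h import *
np.set_printoptions(precision=2,suppress=True)
def M(): return R.from_quat(np.roll(get_state()['eef_rot'],-1)).as_matrix()
def goto(p,Rm):
    st=get_state();A=M()
    print('shift in tool axes',A.T@(np.array(p)-st['eef_pos']),'turn',np.degrees(R.from_matrix(A.T@Rm).as_rotvec()))
def down(az):
    c,s=np.cos(np.radians(az)),np.sin(np.radians(az));return np.array([[c,s,0],[s,-c,0],[0,0,-1]])
E
python3 - <<'E'
from go import *
st=get_state();print(st['time'],st['q'],st['eef_pos'],st['finger_gap'])
goto([490,-286,49],down(-2))
t=shot('top');s=shot('side')
im=np.zeros((600,800,3),np.uint8)
im[:360,:400]=cv2.resize(t['color'][175:247,280:360,::-1],(400,360),interpolation=3)
im[:,400:]=cv2.resize(s['color'][120:240,230:310,::-1],(400,600),interpolation=3)
cv2.imwrite('pics/e.png',im)
E
```

```text
3.7333 [-0.64  0.41  1.7  -0.    1.03  0.97] [ 490.11 -285.5   209.44] 44.97461271540942
shift in tool axes [ -0.1    0.48 160.44] turn [ 0.01 -0.   -0.3 ]
```

View pics/e.png

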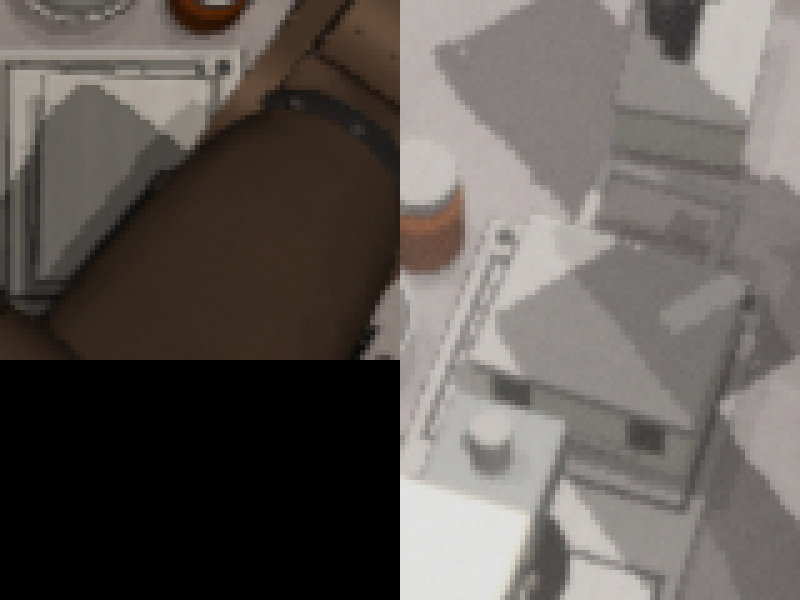

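In the side pane the bar runs from about (607,168) to (740,195), which is image px (271,154)–(298,159). That agrees with y≈-285, so I'm going down with the fingers open.

>>> play_rows --deltas '[[[0,0,30],[0,0,0],50],[[0,0,30],[0,0,0],50],[[0,0,25],[0,0,0],50],[[0,0,20],[0,0,0],50],[[0,0,20],[0,0,0],50],[[0,0,15],[0,0,0],50],[[0,0,12],[0,0,0],50],[[0,0,8],[0,0,0],50]]'

```text
time: 4.5
eef_pos: [489.7, -285.5, 48.1]
eef_rot: [-0.0, 1.0, -0.016, -0.001]
ft_force: [-0.8, -0.5, 0.5]
finger_gap: 50.1
grasp_force: 0.0
```

>>> play_rows --deltas '[[[0,0,0],[0,0,0],30],[[0,0,0],[0,0,0],15],[[0,0,0],[0,0,0],6],[[0,0,0],[0,0,0],6],[[0,0,0],[0,0,0],6],[[0,0,0],[0,0,0],6]]' --force 40

```text
time: 5.0
eef_pos: [490.2, -285.8, 50.0]
eef_rot: [0.0, 1.0, -0.017, 0.0]
ft_force: [0.1, 0.8, 0.4]
finger_gap: 6.2
grasp_force: 0.0
```

The fingers closed on nothing, so I'm looking.

Run:
```python
from go import *
s=shot('side');t=shot('top')
im=np.zeros((560,800,3),np.uint8)
im[:,:420]=cv2.resize(s['color'][110:222,240:324,::-1],(420,560),interpolation=3)
im[:380,420:]=cv2.resize(t['color'][170:246,290:366,::-1],(380,380),interpolation=3)
cv2.imwrite('pics/f.png',im)
st=get_state();print(st['eef_pos'],st['finger_gap'],proj(s,[st['eef_pos'],[490,-286,60]]),proj(t,[st['eef_pos']]))
```

```text
[ 490.14 -285.68   49.73] 6.142353920374637 [[284.28 158.48]
 [284.54 156.71]] [[338.63 213.41]]
```

View pics/f.png

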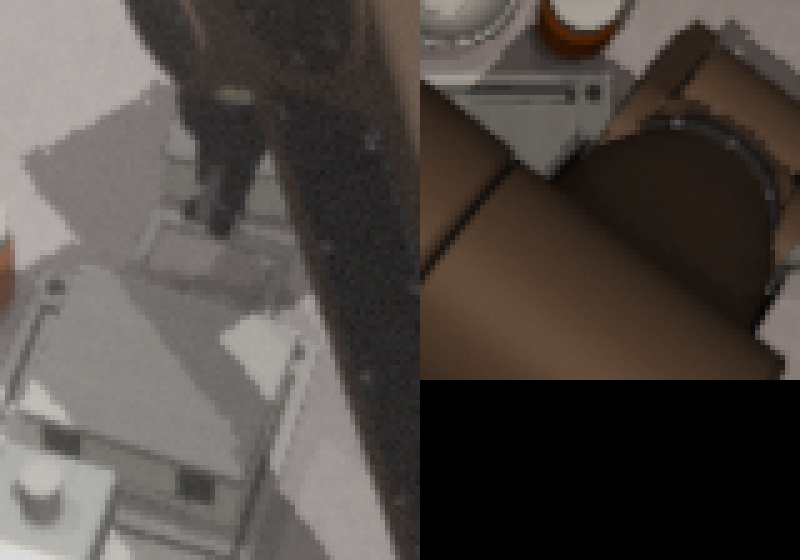

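>>> play_rows --deltas '[[[0,-4,0],[0,0,0],6],[[0,-4,0],[0,0,0],6],[[0,-4,0],[0,0,0],6],[[0,0,0],[0,0,0],6]]'

```text
time: 5.43
eef_pos: [490.4, -272.7, 49.4]
eef_rot: [-0.0, 1.0, -0.017, -0.0]
ft_force: [-0.2, 0.9, -0.1]
finger_gap: 6.0
grasp_force: 0.0
```

Run:
```python
from go import *
s=shot('side')
c=s['color'][125:185,250:316,::-1].astype(float)
c=np.clip((c/255)**.55*255,0,255).astype(np.uint8)
cv2.imwrite('pics/g.png',cv2.resize(c,(660,600),interpolation=2))
print(proj(s,[[490,-272,42],[490,-260,42],[490,-286,60],[445,-284,60],[535,-288,60],[490,-286,45]]))
print([(np.round(r['location'],1),round(r['p'],2)) for r in nets.mark_of('container_handle',s)], [(np.round(r['location'],1),round(r['p'],2)) for r in nets.mark_of('container',s)])
```

```text
[[283.   162.96]
 [281.96 165.79]
 [284.54 156.71]
 [297.25 160.82]
 [271.94 152.63]
 [284.26 159.2 ]]
[(array([347.7, 327.8]), 0.96), (array([283.3, 160.1]), 0.6), (array([215.8, 189.2]), 0.43)] [(array([305.3, 350.4]), 0.67), (array([269.1, 193.8]), 0.65)]
```

View pics/g.png

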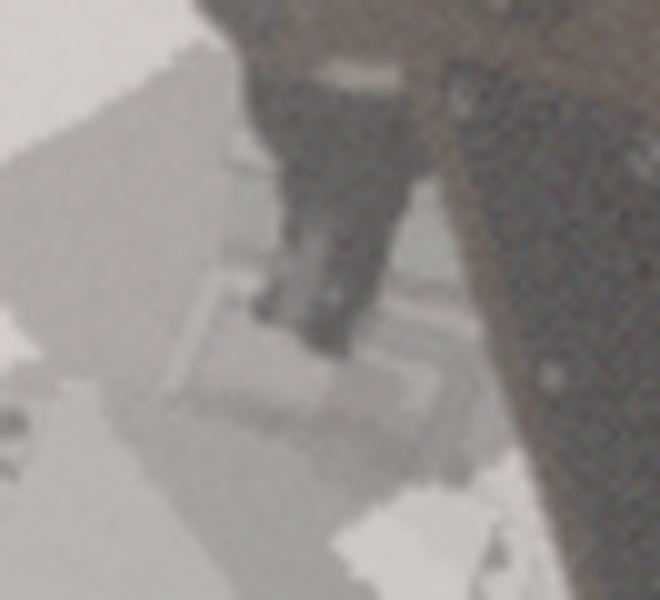

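The fingers now show on the +y side of the bar. The tips are at px row 160.5, a bit higher than expected, and the bar is at row 155, which puts it near y≈-291. I'll lift, recentre, open and go a little lower while watching the force.

>>> play_rows --deltas '[[[0,0,-20],[0,0,0],6],[[0,0,-20],[0,0,0],20],[[0,9,0],[0,0,0],60],[[0,9,0],[0,0,0],60],[[0,0,0],[0,0,0],60],[[0,0,13],[0,0,0],60],[[0,0,13],[0,0,0],60],[[0,0,14],[0,0,0],60]]'

```text
time: 6.25
eef_pos: [489.4, -291.7, 48.1]
eef_rot: [-0.0, 1.0, -0.018, -0.0]
ft_force: [-0.4, 0.6, -1.0]
finger_gap: 59.3
grasp_force: 0.0
```

>>> play_rows --deltas '[[[0,0,5],[0,0,0],60],[[0,0,5],[0,0,0],60],[[0,0,3],[0,0,0],60],[[0,0,0],[0,0,0],60]]'

```text
time: 6.58
eef_pos: [489.7, -291.6, 35.9]
eef_rot: [-0.0, 1.0, -0.018, -0.0]
ft_force: [-0.4, -0.3, 1.0]
finger_gap: 59.7
grasp_force: 0.0
```

>>> play_rows --deltas '[[[0,0,0],[0,0,0],30],[[0,0,0],[0,0,0],15],[[0,0,0],[0,0,0],6],[[0,0,0],[0,0,0],6],[[0,0,0],[0,0,0],6],[[0,0,0],[0,0,0],6]]'

```text
time: 7.08
eef_pos: [489.8, -291.3, 36.8]
eef_rot: [-0.0, 1.0, -0.017, -0.0]
ft_force: [-1.2, 3.8, 5.4]
finger_gap: 10.1
grasp_force: 39.2
```

>>> play_rows --deltas '[[[0,0,0],[0,0,0],40],[[0,0,0],[0,0,0],40],[[0,0,4],[0,0,0],40],[[0,0,4],[0,0,0],40],[[0,0,0],[0,0,0],40]]'

```text
time: 7.5
eef_pos: [489.5, -291.5, 27.4]
eef_rot: [-0.0, 1.0, -0.018, -0.0]
ft_force: [-0.9, 0.7, -0.1]
finger_gap: 40.3
grasp_force: 0.0
```

>>> play_rows --deltas '[[[0,0,0],[0,0,0],20],[[0,0,0],[0,0,0],12],[[0,0,0],[0,0,0],6],[[0,0,0],[0,0,0],6],[[0,0,0],[0,0,0],6]]'

```text
time: 7.92
eef_pos: [489.8, -291.6, 28.5]
eef_rot: [0.0, 1.0, -0.017, 0.0]
ft_force: [0.1, 0.4, -0.2]
finger_gap: 10.3
grasp_force: 39.0
```

The bar is now held firmly, with 39 N grip and no vertical force. I'll slide the container in +y and turn it gently to square.

>>> play_rows --deltas '[[[0.4,-5,0],[0,0,-0.18],6],[[0.4,-8,0],[0,0,-0.18],6],[[0.4,-11,0],[0,0,-0.18],6],[[0.4,-11,0],[0,0,-0.18],6],[[0.4,-11,0],[0,0,-0.18],6],[[0.4,-11,0],[0,0,-0.18],6],[[0.4,-11,0],[0,0,-0.18],6],[[0.4,-11,0],[0,0,-0.18],6]]'

```text
time: 8.58
eef_pos: [494.9, -211.5, 28.5]
eef_rot: [0.0, 1.0, -0.005, 0.0]
ft_force: [0.0, -3.5, -1.1]
finger_gap: 10.2
grasp_force: 39.1
```

>>> play_rows --deltas '[[[0.4,-11,0],[0,0,-0.18],6],[[0.4,-11,0],[0,0,-0.18],6],[[0.4,-11,0],[0,0,-0.18],6],[[0.4,-11,0],[0,0,-0.18],6],[[0.4,-11,0],[0,0,-0.18],6],[[0.4,-11,0],[0,0,-0.18],6],[[0.4,-8,0],[0,0,-0.18],6],[[0.4,-5,0],[0,0,-0.18],6]]'

```text
time: 9.25
eef_pos: [498.0, -132.6, 28.4]
eef_rot: [0.0, 1.0, 0.008, -0.0]
ft_force: [-0.3, -4.3, -0.5]
finger_gap: 10.3
grasp_force: 39.3
```

Run:
```python
from go import *
st=get_state();print(st['eef_pos'],st['ft_force'])
s=shot('side');t=shot('top')
for p in(s,t):
  print([(np.round(r['location'],1),round(r['p'],2),atz(p,r['location'],15)) for r in nets.mark_of('container',p)])
im=np.zeros((600,800,3),np.uint8)
B=lambda c:np.clip((c/255.)**.6*255,0,255).astype(np.uint8)
im[:,:400]=cv2.resize(B(s['color'][175:295,225:305,::-1]),(400,600),interpolation=2)
im[:400,400:]=cv2.resize(B(t['color'][170:250,230:310,::-1]),(400,400),interpolation=2)
cv2.imwrite('pics/i.png',im)
```

```text
[ 497.98 -132.55   28.45] [-0.29 -4.27 -0.54]
[(array([253.4, 233.6]), 0.83, array([504.02,  -4.03,  15.  ])), (array([305.4, 352. ]), 0.64, array([251.29, 290.42,  15.  ])), (array([155.9, 312.4]), 0.62, array([689.33, 322.66,  15.  ]))]
[(array([346.9, 271.6]), 0.68, array([ 284.51, -316.78,   15.  ])), (array([181.5, 281.4]), 0.61, array([241.53, 275.88,  15.  ]))]
```

View pics/i.png

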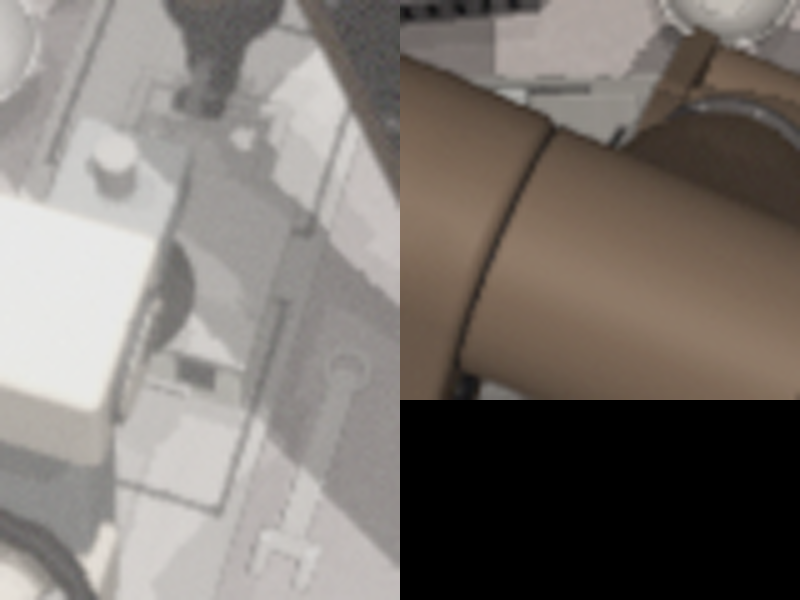

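The side pane shows the container's lower front corner at about crop (240,405), which is px (273,256). The outline's near corner is at (220,515), px (269,278). The lid corner is near (247,372).

Run:
```python
from go import *
s=shot('side')
px=lambda x,y:(225+(x+.5)/5-.5,175+(y+.5)/5-.5)
a=(504,45.5,np.radians(.9))
def pr(X): 
  d=X[:2]-np.array(a[:2]);c,sn=np.cos(a[2]),np.sin(a[2]);return np.array([c*d[0]+sn*d[1],-sn*d[0]+c*d[1]])
for n,u,z in(('low corner',(240,405),15),('lid corner',(247,368),87),('outline corner',(220,515),15),('wait corner',(305,235),15)):
  print(n,pr(atz(s,px(*u),z)))
for c in((494,-1),(500,-2),(504,-4)):
  print(c,[(proj(s,[[c[0]-75,c[1]+60,z]])[0]-[225,175])*5 for z in(15,87)],(proj(s,[[c[0]-75,c[1]-60,87]])[0]-[225,175])*5)
```

```text
low corner [-79.8    2.92]
lid corner [-82.78   8.46]
outline corner [-88.73  74.27]
wait corner [ -85.85 -121.49]
(494, -1) [array([240.18, 422.64]), array([245.15, 376.55])] [304.42 203.81]
(500, -2) [array([231.35, 418.22]), array([235.92, 371.98])] [295.5  199.59]
(504, -4) [array([226.13, 413.35]), array([230.46, 366.95])] [290.2  194.94]
```

>>> play_rows --deltas '[[[1,-5,0],[0,0,0],6],[[1,-8,0],[0,0,0],6],[[1,-9,0],[0,0,0],6],[[1,-9,0],[0,0,0],6],[[1,-8,0],[0,0,0],6],[[1,-5,0],[0,0,0],6],[[0,0,0],[0,0,0],6]]'

```text
time: 10.08
eef_pos: [503.4, -88.7, 28.4]
eef_rot: [-0.0, 1.0, 0.008, -0.0]
ft_force: [1.1, 5.6, 1.6]
finger_gap: 10.4
grasp_force: 39.8
```

```bash
cat > cf.py <<'E'
from go import *
a=(504,45.5,np.radians(.9))
def press2w(X):
    c,s=np.cos(a[2]),np.sin(a[2]);X=np.atleast_2d(X).astype(float)
    return X@np.array([[c,s,0],[-s,c,0],[0,0,1]])+[a[0],a[1],0]
def strip(p,A,B,n=61,w=30):
    # rectify the bed plane (z=15) between press coords A (min) and B (max), 2 px/mm
    k=3;W,H=int((B[0]-A[0])*k),int((B[1]-A[1])*k)
    src=np.array([[A[0],A[1],15],[B[0],A[1],15],[B[0],B[1],15],[A[0],B[1],15]])
    uv=np.float32(proj(p,press2w(src)))
    Hm=cv2.getPerspectiveTransform(np.float32([[0,0],[W,0],[W,H],[0,H]]),uv)
    return cv2.warpPerspective(p['color'],Hm,(W,H),flags=cv2.INTER_CUBIC|cv2.WARP_INVERSE_MAP)
E
python3 - <<'E'
from cf import *
st=get_state();print(st['time'],st['eef_pos'],st['ft_force'])
s=shot('side')
print([(np.round(r['location'],1),atz(s,r['location'],15)) for r in nets.mark_of('container',s)[:3]])
r=strip(s,(-110,-90),(-10,110))[:,:,::-1]
B=np.clip((r/255.)**.6*255,0,255).astype(np.uint8)
c=cv2.resize(np.clip((s['color'][225:285,240:300,::-1]/255.)**.6*255,0,255).astype(np.uint8),(480,480),interpolation=2)
im=np.zeros((600,800,3),np.uint8);im[:,:300]=B;im[:480,310:790]=c
cv2.imwrite('pics/j.png',im)
E
```

```text
10.0833 [503.42 -88.75  28.41] [1.13 5.62 1.56]
[(array([307.5, 353.1]), array([244.98, 291.38,  15.  ])), (array([247.8, 247.1]), array([505.63,  45.14,  15.  ])), (array([196., 292.]), array([603.14, 229.57,  15.  ]))]
```

View pics/j.png

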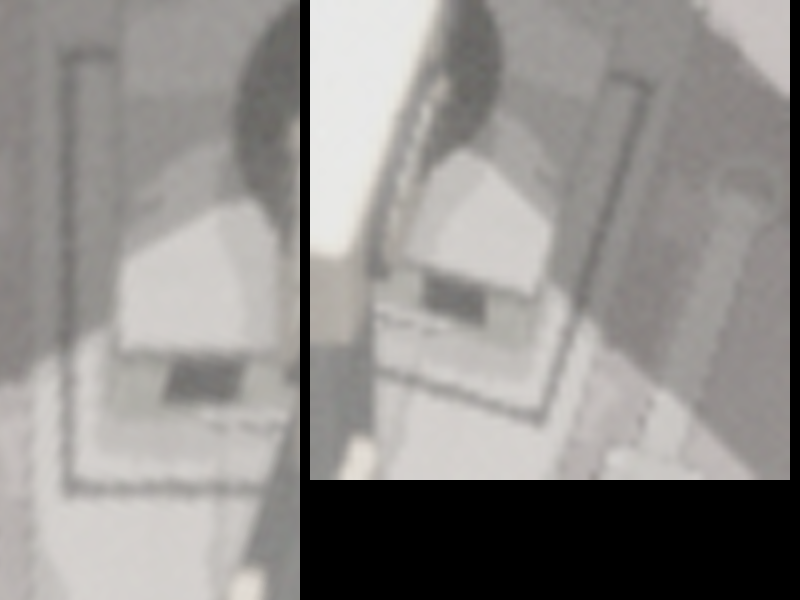

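Run:
```python
from cf import *
s=shot('side')
px=lambda x,y:(240+(x-310+.5)/8-.5,225+(y+.5)/8-.5)
def pr(X): 
  d=X[:2]-np.array(a[:2]);c,sn=np.cos(a[2]),np.sin(a[2]);return np.array([c*d[0]+sn*d[1],-sn*d[0]+c*d[1]])
print('lid',pr(atz(s,px(535,297),87)),pr(atz(s,px(430,268),87)),'low',pr(atz(s,px(527,369),15)))
f=lambda x,y:(press2w([[x,y,z] for z in(87,15)]))
for y in(56,60,64):
  print(y,(proj(s,f(-75,y))-[240,225])*8+[310,0])
r=cv2.cvtColor(strip(s,(-110,-90),(-10,110)),cv2.COLOR_RGB2GRAY).astype(int)
print('col profile x=-60..-50, y from 40 to 76 mm',r[390:500:4,150:180].mean(1).astype(int))
print('row profile y 52..57mm, x from -92..-60',r[426:441,54:150:4].mean(0).astype(int))
print('row profile y 57..61mm',r[441:453,54:150:4].mean(0).astype(int))
```

```text
lid [-77.47  54.44] [-37.93  55.49] low [-76.85  55.18]
56 [[523.69 295.38]
 [518.19 366.02]]
60 [[520.43 305.3 ]
 [515.06 375.6 ]]
64 [[517.16 315.26]
 [511.93 385.22]]
col profile x=-60..-50, y from 40 to 76 mm [101 103 107 114 125 133 138 142 147 152 156 158 157 157 157 158 160 165
 171 176 176 169 153 134 123 125 138 155]
row profile y 52..57mm, x from -92..-60 [171 159 140 128 129 145 163 176 179 177 170 164 161 160 159 158 158 157
 158 158 157 157 157 157]
row profile y 57..61mm [174 156 135 123 128 144 162 176 183 181 176 170 165 163 163 162 161 162
 162 162 162 161 161 160]
```

The tool position and the lid corner agree that the container is about 6 mm short in y and 2.5 mm in x. I'll correct that, then release.

>>> play_rows --deltas '[[[1,-2,0],[0,0,0],6],[[1,-2,0],[0,0,0],6],[[0.5,-1.5,0],[0,0,0],6],[[0,0,0],[0,0,0],6],[[0,0,0],[0,0,0],6],[[0,0,0],[0,0,0],6]]'

```text
time: 10.73
eef_pos: [505.9, -84.4, 28.4]
eef_rot: [0.0, 1.0, 0.008, 0.0]
ft_force: [-0.1, -4.5, 1.7]
finger_gap: 9.8
grasp_force: 40.1
```

>>> play_rows --deltas '[[[0,0,0],[0,0,0],30],[[0,0,0],[0,0,0],50],[[0,0,0],[0,0,0],50],[[0,0,-10],[0,0,0],50],[[0,0,-30],[0,0,0],50],[[0,0,-38],[0,0,0],50],[[0,0,-38],[0,0,0],50],[[0,0,-38],[0,0,0],50]]'

```text
time: 11.4
eef_pos: [505.2, -83.8, 184.8]
eef_rot: [-0.0, 1.0, 0.008, -0.0]
ft_force: [0.6, -0.3, -0.6]
finger_gap: 49.6
grasp_force: 0.0
```

>>> play_rows --deltas '[[[-5,20,-15],[0,0,0],50],[[-10,20,-25],[0,0,0],50],[[-20,20,-30],[0,0,0],50],[[-20,10,-30],[0,0,0],50],[[-20,10,-30],[0,0,0],50],[[0,10,-15],[0,0,0],50],[[0,10,0],[0,0,0],50],[[0,0,0],[0,0,0],50]]'

```text
time: 12.07
eef_pos: [432.2, -186.3, 328.2]
eef_rot: [0.001, 1.0, 0.007, 0.001]
ft_force: [-0.0, -0.3, -0.6]
finger_gap: 49.8
grasp_force: 0.0
```

Run:
```python
from cf import *
st=get_state();print(st['time'],st['q'],st['eef_pos'])
s=shot('side');t=shot('top')
for q in('container','container_handle','crank_hub','crank_knob'):
  for n,p in(('s',s),('t',t)): print(q,n,[(np.round(r['location'],1),round(r['p'],2)) for r in nets.mark_of(q,p)[:4]])
B=lambda c:np.clip((c/255.)**.6*255,0,255).astype(np.uint8)
im=np.zeros((600,800,3),np.uint8)
im[:,:400]=cv2.resize(B(s['color'][240:330,180:240,::-1]),(400,600),interpolation=2)
im[:300,400:]=cv2.resize(B(t['color'][170:245,155:255,::-1]),(400,300),interpolation=2)
im[300:,400:]=cv2.resize(B(t['color'][175:250,220:320,::-1]),(400,300),interpolation=2)
cv2.imwrite('pics/k.png',im)
```

```text
12.0667 [-0.55  0.15  1.74 -0.    1.25  1.01] [ 432.18 -186.28  328.21]
container s [(array([305.6, 352.3]), 0.98), (array([245.8, 246. ]), 0.81), (array([345.9, 178. ]), 0.72), (array([182.3, 252.5]), 0.72)]
container t [(array([341.3, 273.8]), 0.89), (array([248.4, 214.3]), 0.86), (array([179.7, 280.1]), 0.75)]
container_handle s [(array([258.9, 206.6]), 0.74), (array([345.8, 138.7]), 0.65), (array([345.2, 327. ]), 0.57)]
container_handle t [(array([379.1, 267.1]), 0.97), (array([280.4, 207.9]), 0.78)]
crank_hub s [(array([152.4, 313.8]), 0.74), (array([220.3, 303.8]), 0.64)]
crank_hub t [(array([176.8, 204.6]), 0.76), (array([173.6, 180.6]), 0.29)]
crank_knob s [(array([193.9, 294.5]), 0.97)]
crank_knob t [(array([174. , 182.5]), 0.97)]
```

View pics/k.png

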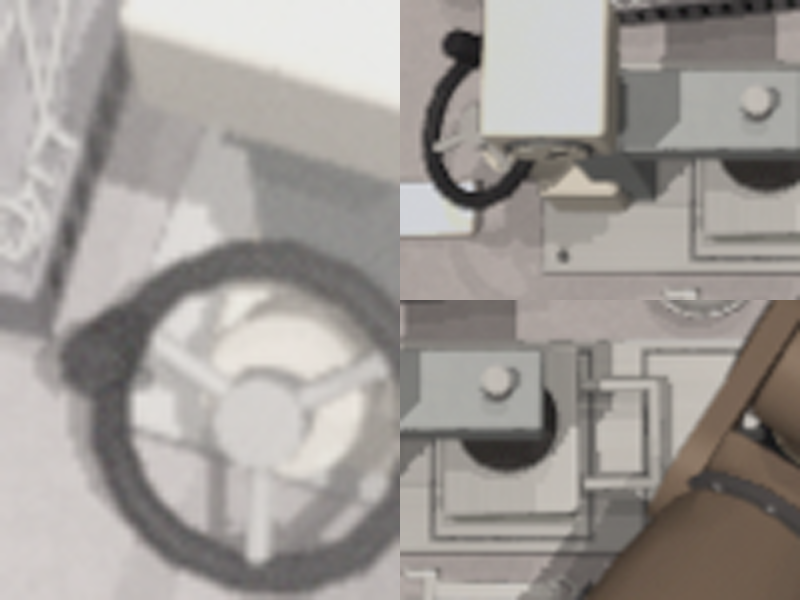

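The last view shows the wheel with its knob at about 10 o'clock in the side pane (px 194,294) and at (174,182) from the top. The top view shows the lid well inside the outline. My ten picture views are used up, and in fact I went one over by mistake, so everything from here is numeric.

Run:
```python
from cf import *
from scipy.optimize import least_squares
s=shot('side');t=shot('top')
def pr(X): 
  d=X[:2]-np.array(a[:2]);c,sn=np.cos(a[2]),np.sin(a[2]);return np.r_[c*d[0]+sn*d[1],-sn*d[0]+c*d[1],X[2]]
near=lambda q,p,u:np.array(min(nets.mark_of(q,p),key=lambda r:np.linalg.norm(np.array(r['location'])-u))['location'])
cs,ct=near('container',s,(246,246)),near('container',t,(248,214))
print('container press s,t',pr(atz(s,cs,15)),pr(atz(t,ct,15)))
hs,ht=near('container_handle',s,(259,207)),near('container_handle',t,(280,208))
print('handle s,t',pr(atz(s,hs,60)),pr(atz(t,ht,60)),'tri',tri(s,hs,t,ht))
g=cv2.cvtColor(t['color'],cv2.COLOR_RGB2GRAY).astype(float)
for lab,rng,ax in(('near edge',range(236,262,3),0),('right edge',range(210,226,3),1)):
  P=[]
  for i in rng:
    if ax==0: v=g[222:233,i]; k=np.argmin(np.diff(v)); u=(i,222+k+.5)
    else: v=g[i,259:272]; k=np.argmin(np.diff(v)); u=(259+k+.5,i)
    P.append(pr(atz(t,u,87))[:2])
  P=np.array(P); print(lab,P.round(1).tolist())
# wheel: fit angle and hub to the marks
ks,kt=near('crank_knob',s,(194,294)),near('crank_knob',t,(174,182))
k,e=tri(s,ks,t,kt);print('knob',k,e,'press',pr(k))
Hs,Ht=near('crank_hub',s,(220,303)),near('crank_hub',t,(176,204))
h,e=tri(s,Hs,t,Ht);print('hub',h,e,'press',pr(h))
print('hub side at z185',pr(atz(s,Hs,185)),'knob plane',[pr(atz(p,u,225)) for p,u in((s,ks),(t,kt))])
S,C=np.sin(np.radians(35)),np.cos(np.radians(35))
def kn(h,th): # press coords of grip point
  return np.array(h)+62*(np.cos(th)*np.array([1,0,0])-np.sin(th)*np.array([0,C,-S]))+38*np.array([0,S,C])
w=lambda X:press2w([X])
f=lambda v:np.concatenate([proj(s,w(v[:3]))[0]-Hs,proj(s,w(kn(v[:3],v[3])))[0]-ks,proj(t,w(kn(v[:3],v[3])))[0]-kt,[v[0]/2,(v[2]-185)/3]])
r=least_squares(f,[0,236,185,0]);print('hub press',r.x,'res',r.fun,'knob',kn(r.x[:3],r.x[3]),w(kn(r.x[:3],r.x[3])))
```

```text
container press s,t [ 3.94 -2.45 15.  ] [-5.46 -4.78 15.  ]
handle s,t [   0.99 -131.16   60.  ] [   8.1 -129.5   60. ] tri (array([509.62, -83.41,  65.49]), np.float64(6.779387693718187))
near edge [[-78.7, 36.7], [-78.7, 26.2], [-75.2, 15.7], [-75.2, 5.1], [-75.3, -5.4], [-75.3, -16.0], [-75.3, -26.5], [-75.3, -37.0], [-75.3, -47.6]]
right edge [[-12.9, -59.9], [-23.7, -59.9], [-34.4, -59.9], [-45.1, -59.9], [-55.8, -63.4], [-66.5, -59.9]]
knob [561.66 285.94 204.15] 9.464291386468624 press [ 61.43 239.51 204.15]
hub [499.2  275.81 174.01] 1.1339480222697316 press [ -1.18 230.36 174.01]
hub side at z185 [ -3.47 233.38 185.  ] knob plane [array([ 61.72, 244.55, 225.  ]), array([ 51.49, 235.25, 225.  ])]
hub press [ -1.2  231.6  182.25   0.23] res [-0.54 -0.6   1.54 -0.33 -1.65 -2.   -0.6  -0.92] knob [ 59.12 241.66 221.59] [[559.32 288.06 221.59]]
```

The container's lid edges are at -75.5 in x and -60.5 in y, so it is centred to within about 1 mm. For the wheel I have the hub near press (-1, 232, 183) and θ₀≈0.23. Next I turn the tool so its y lies along press x, then swing round the gauge box on the robot's side.

>>> play_rows --deltas '[[[0,0,0],[0,0,-6.9],60],[[0,0,0],[0,0,-6.9],60],[[0,0,0],[0,0,-6.9],60],[[0,0,0],[0,0,-6.9],60],[[0,0,0],[0,0,-6.9],60],[[0,0,0],[0,0,-6.9],60],[[0,0,0],[0,0,-6.9],60],[[0,0,0],[0,0,-6.9],60]]'

```text
time: 13.73
eef_pos: [432.3, -185.2, 327.4]
eef_rot: [0.0, 0.881, 0.473, -0.0]
ft_force: [-0.6, -0.4, -0.6]
finger_gap: 60.2
grasp_force: 0.0
```

>>> play_rows --deltas '[[[0,0,0],[0,0,-6.9],60],[[0,0,0],[0,0,-6.9],60],[[0,0,0],[0,0,-6.9],60],[[0,0,0],[0,0,-6.9],60],[[0,0,0],[0,0,-6.9],60],[[30,-9,0],[0,0,0],60],[[30,-9,0],[0,0,0],60],[[30,-9,0],[0,0,0],60]]'

```text
time: 14.4
eef_pos: [403.8, -94.7, 327.1]
eef_rot: [-0.0, 0.704, 0.71, -0.0]
ft_force: [2.0, 0.1, 0.7]
finger_gap: 60.1
grasp_force: 0.0
```

>>> play_rows --deltas '[[[30,-9,0],[0,0,0],60],[[30,-9,0],[0,0,0],60],[[30,-9,0],[0,0,0],60],[[30,0,0],[0,0,0],60],[[30,0,0],[0,0,0],60],[[0,0,0],[0,0,0],60]]'

```text
time: 14.9
eef_pos: [375.3, 57.7, 327.7]
eef_rot: [-0.0, 0.702, 0.712, 0.001]
ft_force: [0.4, -0.7, 0.4]
finger_gap: 60.1
grasp_force: 0.0
```

```bash
python3 -c "
from go import *
st=get_state();print(st['q'],st['eef_pos']);print(M())"
```

```text
[-0.02  0.    1.91  0.    1.23 -0.04] [375.31  57.65 327.66]
[[-0.01  1.    0.  ]
 [ 1.    0.01  0.  ]
 [ 0.    0.   -1.  ]]
```

>>> play_rows --deltas '[[[35,0,0],[0,0,0],60],[[35,0,0],[0,0,0],60],[[35,0,0],[0,0,0],60],[[35,0,0],[0,0,0],60],[[35,0,0],[0,0,0],60],[[35,0,0],[0,0,0],60],[[35,0,0],[0,0,0],60],[[30,0,0],[0,0,0],60]]'

```text
time: 15.57
eef_pos: [372.9, 331.1, 327.3]
eef_rot: [0.0, 0.703, 0.711, 0.0]
ft_force: [0.3, -1.0, 0.2]
finger_gap: 60.1
grasp_force: 0.0
```

>>> play_rows --deltas '[[[0,0,0],[0,-7,0],60],[[0,0,0],[0,-7,0],60],[[0,0,0],[0,-7,0],60],[[0,0,0],[0,-7,0],60],[[0,0,0],[0,-7,0],60],[[0,0,0],[0,0,0],60]]'

```text
time: 16.07
eef_pos: [372.9, 330.5, 324.9]
eef_rot: [0.216, 0.669, 0.678, -0.216]
ft_force: [0.1, 0.5, -0.0]
finger_gap: 60.0
grasp_force: 0.0
```

```bash
cat > wh.py <<'E'
from cf import *
S,C=np.sin(np.radians(35)),np.cos(np.radians(35))
Rp=R.from_euler('z',a[2]).as_matrix()
RT=Rp@np.array([[0,1,0],[C,0,-S],[-S,0,-C]])
hub=np.array([-1.2,231.6,182.2])
def kn(th,h=hub,up=38): return h+62*(np.cos(th)*np.array([1,0,0])-np.sin(th)*np.array([0,C,-S]))+up*np.array([0,S,C])
def tcp(th,up=38,h=hub): # TCP for grasp point at height up over rim plane
    return press2w(kn(th,h,up))[0]+RT[:,2]*11
E
python3 - <<'E'
from wh import *
st=get_state();print(st['time'],st['q'],st['eef_pos'])
goto(tcp(.23,130),RT);print(tcp(.23,130),tcp(.23,38))
E
```

```text
16.0667 [ 0.82  0.42  1.5  -0.42  1.69  0.85] [372.94 330.45 324.89]
shift in tool axes [ 22.8  185.86  28.56] turn [-0.27  0.54 -0.05]
[558.63 334.67 287.79] [559.46 281.91 212.42]
```

>>> play_rows --deltas '[[[2.8,23.2,2],[0,0.5,0],60],[[2.8,23.2,2],[0,0,0],60],[[2.8,23.2,2],[0,0,0],60],[[2.8,23.2,2],[0,0,0],60],[[2.8,23.2,4],[0,0,0],60],[[2.8,23.2,5],[0,0,0],60],[[2.8,23.2,5],[0,0,0],60],[[2.8,23.2,5],[0,0,0],60]]'

```text
time: 16.73
eef_pos: [560.2, 333.4, 292.4]
eef_rot: [0.21, 0.672, 0.679, -0.208]
ft_force: [0.2, 0.8, -0.2]
finger_gap: 59.6
grasp_force: 0.0
```

>>> play_rows --deltas '[[[0,0,0],[0,0,0],65],[[0,0,12],[0,0,0],65],[[0,0,12],[0,0,0],65],[[0,0,12],[0,0,0],65],[[0,0,8],[0,0,0],65],[[0,0,8],[0,0,0],65],[[0,0,0],[0,0,0],65]]'

```text
time: 17.32
eef_pos: [558.7, 303.8, 248.8]
eef_rot: [0.21, 0.672, 0.679, -0.209]
ft_force: [-0.1, -0.7, 0.2]
finger_gap: 65.2
grasp_force: 0.0
```

Run:
```python
from wh import *
st=get_state();print(st['time'],st['q'],st['eef_pos'],st['ft_force'])
goto(tcp(.23,38),RT)
s=shot('side');cv2.imwrite('pics/n.png',s['color'][:,:,::-1])
print([(np.round(r['location'],1),round(r['p'],2)) for r in nets.mark_of('crank_knob',s)], proj(s,[tcp(.23,38)-11*RT[:,2]]))
```

```text
17.3167 [ 0.6   0.64  1.3  -0.49  1.57  0.68] [558.73 303.78 248.8 ] [-0.06 -0.67  0.22]
shift in tool axes [ 2.58  0.56 42.37] turn [-0.26 -0.5  -0.26]
[(array([241.8, 234. ]), 0.28)] [[195.01 293.04]]
```

>>> play_rows --deltas '[[[1,0,10],[0,-0.5,0],65],[[1,0,10],[0,0,0],65],[[0.5,0,8],[0,0,0],65],[[0,0,6],[0,0,0],65],[[0,0,4],[0,0,0],65],[[0,0,4],[0,0,0],65],[[0,0,0],[0,0,0],65]]'

```text
time: 18.0
eef_pos: [559.1, 282.3, 213.1]
eef_rot: [0.214, 0.671, 0.678, -0.212]
ft_force: [-0.6, 0.8, -0.0]
finger_gap: 65.2
grasp_force: 0.0
```

>>> play_rows --deltas '[[[0,0,3],[0,0,0],65],[[0,0,3],[0,0,0],65],[[0,0,0],[0,0,0],65]]'

```text
time: 18.25
eef_pos: [559.1, 279.1, 208.5]
eef_rot: [0.214, 0.671, 0.678, -0.212]
ft_force: [0.4, -0.3, 0.5]
finger_gap: 65.1
grasp_force: 0.0
```

>>> play_rows --deltas '[[[0,0,0],[0,0,0],40],[[0,0,0],[0,0,0],25],[[0,0,0],[0,0,0],20],[[0,0,0],[0,0,0],20],[[0,0,0],[0,0,0],20]]' --force 30

```text
time: 18.67
eef_pos: [558.3, 280.0, 209.0]
eef_rot: [0.213, 0.671, 0.678, -0.212]
ft_force: [-6.2, 3.9, 2.8]
finger_gap: 24.7
grasp_force: 29.5
```

>>> play_rows --deltas '[[[0,0,0],[0,0,0],40],[[0,-1,0],[0,0,0],45],[[0,0,3],[0,0,0],45],[[0,0,3],[0,0,0],45],[[0,0,2],[0,0,0],45],[[0,0,0],[0,0,0],45]]'

```text
time: 19.17
eef_pos: [558.2, 274.3, 201.7]
eef_rot: [0.214, 0.671, 0.678, -0.212]
ft_force: [-0.9, -0.0, -1.2]
finger_gap: 44.7
grasp_force: 0.0
```

>>> play_rows --deltas '[[[0,0,0],[0,0,0],30],[[0,0,0],[0,0,0],22],[[0,0,0],[0,0,0],20],[[0,0,0],[0,0,0],20]]'

```text
time: 19.5
eef_pos: [558.2, 274.8, 202.3]
eef_rot: [0.214, 0.671, 0.678, -0.212]
ft_force: [-1.0, 0.3, 0.1]
finger_gap: 24.6
grasp_force: 29.8
```

Run:
```python
from wh import *
st=get_state();print(st['time'],st['eef_pos'],st['ft_force'],'tool force',M().T@st['ft_force'])
goto(tcp(.23,24),RT)
for k in range(0,50,1):
    pass
th=.23+np.radians(11.25)*np.arange(0,41)
for i in range(0,40): print(i,np.round([-62*(np.sin(th[i+1])-np.sin(th[i])),62*(np.cos(th[i+1])-np.cos(th[i]))],1).tolist(),end=' ')
```

```text
19.5 [558.16 274.76 202.33] [-1.02  0.25  0.05] tool force [ 0.18 -1.02 -0.2 ]
shift in tool axes [0.06 1.42 1.64] turn [-0.19  0.01 -0.27]
0 [-11.5, -3.9] 1 [-10.5, -6.1] 2 [-9.1, -8.0] 3 [-7.4, -9.6] 4 [-5.4, -10.9] 5 [-3.1, -11.7] 6 [-0.8, -12.1] 7 [1.6, -12.0] 8 [3.9, -11.5] 9 [6.1, -10.5] 10 [8.0, -9.1] 11 [9.6, -7.4] 12 [10.9, -5.4] 13 [11.7, -3.1] 14 [12.1, -0.8] 15 [12.0, 1.6] 16 [11.5, 3.9] 17 [10.5, 6.1] 18 [9.1, 8.0] 19 [7.4, 9.6] 20 [5.4, 10.9] 21 [3.1, 11.7] 22 [0.8, 12.1] 23 [-1.6, 12.0] 24 [-3.9, 11.5] 25 [-6.1, 10.5] 26 [-8.0, 9.1] 27 [-9.6, 7.4] 28 [-10.9, 5.4] 29 [-11.7, 3.1] 30 [-12.1, 0.8] 31 [-12.0, -1.6] 32 [-11.5, -3.9] 33 [-10.5, -6.1] 34 [-9.1, -8.0] 35 [-7.4, -9.6] 36 [-5.4, -10.9] 37 [-3.1, -11.7] 38 [-0.8, -12.1] 39 [1.6, -12.0]
```

>>> play_rows --deltas '[[[-11.5,-3.9,0],[0,0,0],20],[[-10.5,-6.1,0],[0,0,0],20],[[-9.1,-8,0],[0,0,0],20],[[-7.4,-9.6,0],[0,0,0],20]]'

```text
time: 19.83
eef_pos: [529.5, 244.4, 223.2]
eef_rot: [0.212, 0.671, 0.678, -0.211]
ft_force: [-7.8, 17.6, -9.3]
finger_gap: 24.7
grasp_force: 30.0
```

```bash
cat > f.py <<'E'
from wh import *
st=get_state();f=M().T@st['ft_force'];p=RT.T@(st['eef_pos']-tcp(0,24)+press2w([0,0,0])[0]-press2w([0,0,0])[0]);p=p+[0,62,0]
th=np.arctan2(-p[0],p[1]);er=np.array([-np.sin(th),np.cos(th)]);et=np.array([-np.cos(th),-np.sin(th)])
print('t',round(st['time'],2),'tool-plane pos',p,'r',np.hypot(*p[:2]),'theta deg',np.degrees(th),'force tool',f,'radial',f[:2]@er,'tang',f[:2]@et,'grip',st['grasp_force'],st['finger_gap'])
print('q',st['q'])
E
python3 f.py
```

```text
t 19.83 tool-plane pos [-50.68  29.81  -1.58] r 58.79954408928782 theta deg 59.540300650890096 force tool [19.78 -7.65 -2.44] radial -20.929155052007886 tang -3.436531193809614 grip 29.99042709649075 24.742849584122197
q [ 0.55  0.58  1.49 -0.51  1.43  0.71]
```

```bash
cat > nx.py <<'E'
import sys,numpy as np
# nx.py cmdx cmdy cx cy th0deg step n : rows to follow the circle about (cx,cy) from th0+step
x,y,cx,cy,t0,st,n=map(float,sys.argv[1:])
c=np.array([x,y])
for k in range(1,int(n)+1):
    t=np.radians(t0+st*k);p=np.array([cx-62*np.sin(t),cy+62*np.cos(t)])
    d=np.round(p-c,1);c=c+d;print([[*map(float,d),0],[0,0,0],20],end=', ')
print('\ncmd',c,'th',t0+st*n)
E
python3 nx.py -52.7 31.35 4.3 -0.4 61.2 11.25 4
```

```text
[[-2.1, -13.1, 0], [0, 0, 0], 20], [[-2.5, -11.8, 0], [0, 0, 0], 20], [[-0.2, -12.2, 0], [0, 0, 0], 20], [[2.3, -11.9, 0], [0, 0, 0], 20], 
cmd [-55.2  -17.65] th 106.2
```

>>> play_rows --deltas '[[[-2.1,-13.1,0],[0,0,0],20],[[-2.5,-11.8,0],[0,0,0],20],[[-0.2,-12.2,0],[0,0,0],20],[[2.3,-11.9,0],[0,0,0],20]]'

```text
time: 20.17
eef_pos: [481.7, 239.8, 225.9]
eef_rot: [0.214, 0.671, 0.678, -0.211]
ft_force: [3.5, -0.3, -3.1]
finger_gap: 24.6
grasp_force: 30.1
```

```bash
python3 f.py; python3 nx.py -55.2 -17.65 4.3 -0.4 106.2 11.25 5
```

```text
t 20.17 tool-plane pos [-55.36 -18.    -1.62] r 58.21471171275141 theta deg 108.0117531744871 force tool [1.49 3.54 2.7 ] radial -2.513771328890701 tang -2.907878383422635 grip 30.07524836459197 24.613901653939752
q [ 0.59  0.52  1.6  -0.51  1.41  0.76]
[[4.5, -11.3, 0], [0, 0, 0], 20], [[6.6, -10.2, 0], [0, 0, 0], 20], [[8.5, -8.7, 0], [0, 0, 0], 20], [[10.0, -6.9, 0], [0, 0, 0], 20], [[11.2, -4.8, 0], [0, 0, 0], 20], 
cmd [-14.4  -59.55] th 162.45
```

Radial force is down to 2.5 N and the tangential force is the expected 3 N. I'll carry on.

>>> play_rows --deltas '[[[4.5,-11.3,0],[0,0,0],20],[[6.6,-10.2,0],[0,0,0],20],[[8.5,-8.7,0],[0,0,0],20],[[10,-6.9,0],[0,0,0],20],[[11.2,-4.8,0],[0,0,0],20]]'

```text
time: 20.58
eef_pos: [439.1, 273.8, 201.7]
eef_rot: [0.214, 0.671, 0.678, -0.212]
ft_force: [8.7, -3.8, -5.9]
finger_gap: 24.8
grasp_force: 30.5
```

```bash
python3 f.py; python3 nx.py -14.4 -59.55 4.3 -0.4 162.45 11.25 6;python3 nx.py -14.4 -59.55 4.3 0.6 162.45 11.25 6
```

```text
t 20.58 tool-plane pos [-13.12 -60.08  -1.65] r 61.493270174548044 theta deg 167.67657171749804 force tool [0.21 8.69 7.01] radial -8.534655172154546 tang -1.646249236286463 grip 30.49534875084646 24.846799809018886
q [ 0.67  0.54  1.65 -0.48  1.39  0.86]
[[11.9, -2.5, 0], [0, 0, 0], 20], [[12.1, -0.1, 0], [0, 0, 0], 20], [[12.0, 2.2, 0], [0, 0, 0], 20], [[11.3, 4.5, 0], [0, 0, 0], 20], [[10.2, 6.7, 0], [0, 0, 0], 20], [[8.7, 8.5, 0], [0, 0, 0], 20], 
cmd [ 51.8  -40.25] th 229.95
[[11.9, -1.5, 0], [0, 0, 0], 20], [[12.1, -0.1, 0], [0, 0, 0], 20], [[12.0, 2.2, 0], [0, 0, 0], 20], [[11.3, 4.5, 0], [0, 0, 0], 20], [[10.2, 6.7, 0], [0, 0, 0], 20], [[8.7, 8.5, 0], [0, 0, 0], 20], 
cmd [ 51.8  -39.25] th 229.95
```

>>> play_rows --deltas '[[[11.9,-1.3,0.4],[0,0,0],20],[[12.1,-0.1,0.4],[0,0,0],20],[[12,2.2,0.4],[0,0,0],20],[[11.3,4.5,0],[0,0,0],20],[[10.2,6.7,0],[0,0,0],20],[[8.7,8.5,0],[0,0,0],20]]'

```text
time: 21.08
eef_pos: [460.0, 328.5, 163.5]
eef_rot: [0.214, 0.671, 0.678, -0.211]
ft_force: [3.6, -4.3, 11.0]
finger_gap: 24.7
grasp_force: 31.8
```

```bash
python3 f.py; python3 nx.py 51.8 -39.05 4.3 0.8 229.95 11.25 6
```

```text
t 21.08 tool-plane pos [ 53.37 -38.39  -1.52] r 65.7424930275318 theta deg -125.72664565937187 force tool [-9.92  3.56 -6.52] radial -10.131309918958209 tang -2.8988493049918316 grip 31.752163975615986 24.674679944544064
q [ 0.72  0.65  1.54 -0.46  1.4   0.89]
[[6.8, 10.0, 0], [0, 0, 0], 20], [[4.8, 11.2, 0], [0, 0, 0], 20], [[2.5, 11.8, 0], [0, 0, 0], 20], [[0.2, 12.2, 0], [0, 0, 0], 20], [[-2.3, 11.9, 0], [0, 0, 0], 20], [[-4.5, 11.3, 0], [0, 0, 0], 20], 
cmd [59.3  29.35] th 297.45
```

>>> play_rows --deltas '[[[5.4,10.3,-0.4],[0,0,0],20],[[4.8,11.2,-0.4],[0,0,0],20],[[2.5,11.8,0],[0,0,0],20],[[0.2,12.2,0],[0,0,0],20],[[-2.3,11.9,0],[0,0,0],20],[[-4.5,11.3,0],[0,0,0],20]]'

```text
time: 21.58
eef_pos: [528.0, 333.9, 160.5]
eef_rot: [0.214, 0.671, 0.678, -0.212]
ft_force: [-7.9, -4.2, 9.3]
finger_gap: 24.9
grasp_force: 31.7
```

```bash
python3 f.py; python3 nx.py 57.9 29.65 3 0.8 297.45 11.25 6
```

```text
t 21.58 tool-plane pos [58.62 29.77 -1.58] r 65.74266522091231 theta deg -63.07710461143819 force tool [-8.74 -7.99 -5.27] radial -11.414234278619432 tang -3.1644508161159943 grip 31.668800741317682 24.942197250998955
q [ 0.66  0.72  1.39 -0.48  1.45  0.81]
[[-6.5, 9.9, 0], [0, 0, 0], 20], [[-8.5, 8.7, 0], [0, 0, 0], 20], [[-10.0, 6.9, 0], [0, 0, 0], 20], [[-11.2, 4.8, 0], [0, 0, 0], 20], [[-11.9, 2.5, 0], [0, 0, 0], 20], [[-12.1, 0.1, 0], [0, 0, 0], 20], 
cmd [-2.3  62.55] th 364.95
```

>>> play_rows --deltas '[[[-7.5,9.2,-0.5],[0,0,0],20],[[-8.5,8.6,0],[0,0,0],20],[[-10,6.8,0],[0,0,0],20],[[-11.2,4.7,0],[0,0,0],20],[[-11.9,2.5,0],[0,0,0],20],[[-12.1,0.1,0],[0,0,0],20]]'

```text
time: 22.08
eef_pos: [560.4, 283.0, 196.6]
eef_rot: [0.213, 0.671, 0.678, -0.212]
ft_force: [-9.4, 4.4, -0.8]
finger_gap: 24.6
grasp_force: 31.5
```

```bash
python3 f.py; python3 nx.py -3.3 61.55 3 -0.2 364.95 11.25 4
```

```text
t 22.08 tool-plane pos [-4.18 61.34 -1.61] r 61.484994564840804 theta deg 3.896913657249726 force tool [ 4.09 -9.38 -1.93] radial -9.632389023650285 tang -3.44596098183732 grip 31.53813865268603 24.64389426087512
q [ 0.58  0.68  1.38 -0.51  1.46  0.72]
[[-11.0, -2.2, 0], [0, 0, 0], 20], [[-11.3, -4.5, 0], [0, 0, 0], 20], [[-10.2, -6.7, 0], [0, 0, 0], 20], [[-8.7, -8.5, 0], [0, 0, 0], 20], 
cmd [-44.5   39.65] th 409.95
```

>>> play_rows --deltas '[[[-11,-3,0],[0,0,0],20],[[-11.3,-4.5,0],[0,0,0],20],[[-10.2,-6.7,0],[0,0,0],20]]'

```text
time: 22.33
eef_pos: [546.4, 256.3, 215.1]
eef_rot: [0.213, 0.671, 0.678, -0.211]
ft_force: [-5.4, 8.4, -3.5]
finger_gap: 25.0
grasp_force: 31.3
```

```bash
python3 f.py; python3 nx.py -35.8 47.35 3 -0.7 398.7 5 5
```

```text
t 22.33 tool-plane pos [-36.49  46.86  -1.62] r 59.39659079875387 theta deg 37.90778186010055 force tool [ 8.95 -5.3  -2.  ] radial -9.682867285796819 tang -3.8072921631511494 grip 31.349400677718222 24.97761592610485
q [ 0.55  0.62  1.45 -0.52  1.44  0.71]
[[-4.0, -3.2, 0], [0, 0, 0], 20], [[-3.8, -3.9, 0], [0, 0, 0], 20], [[-3.4, -4.2, 0], [0, 0, 0], 20], [[-3.0, -4.5, 0], [0, 0, 0], 20], [[-2.6, -4.8, 0], [0, 0, 0], 20], 
cmd [-52.6   26.75] th 423.7
```

>>> play_rows --deltas '[[[-3.4,-3.8,0],[0,0,0],20],[[-3.6,-4,0],[0,0,0],20],[[-3.2,-4.3,0],[0,0,0],20],[[0,0,0],[0,0,0],20]]'

```text
time: 22.67
eef_pos: [536.6, 248.9, 220.5]
eef_rot: [0.215, 0.671, 0.678, -0.209]
ft_force: [12.2, 4.6, -5.9]
finger_gap: 24.8
grasp_force: 31.8
```

```bash
python3 f.py
```

```text
t 22.67 tool-plane pos [-45.51  37.02  -1.87] r 58.67054982349682 theta deg 50.873953102327164 force tool [ 7.05 12.23  2.41] radial 2.2440910384292296 tang -13.936718721766644 grip 31.79583921446465 24.848524034655675
q [ 0.55  0.59  1.48 -0.52  1.43  0.71]
```

The tangential force has risen to 14 N at θ≈412°, which is 7.2 rad, so the wheel is at the end stop. I'll release and retreat along the axis.

>>> play_rows --deltas '[[[0,0,0],[0,0,0],30],[[0,0,0],[0,0,0],45],[[0,0,0],[0,0,0],55],[[0,0,0],[0,0,0],55],[[0,0,-10],[0,0,0],55],[[0,0,-25],[0,0,0],55],[[0,0,-35],[0,0,0],55],[[0,0,-35],[0,0,0],55]]'

```text
time: 23.33
eef_pos: [533.8, 309.4, 308.2]
eef_rot: [0.213, 0.671, 0.678, -0.212]
ft_force: [0.4, 0.0, -0.6]
finger_gap: 54.9
grasp_force: 0.0
```

>>> play_rows --deltas '[[[20,-15,-10],[0,0,0],55],[[20,-25,0],[0,0,0],55],[[10,-25,0],[0,0,0],55],[[10,-25,0],[0,0,0],55],[[0,-25,0],[0,0,0],55],[[0,-20,0],[0,0,0],55],[[0,0,0],[0,0,0],55]]'

```text
time: 23.92
eef_pos: [395.7, 363.0, 281.4]
eef_rot: [0.214, 0.67, 0.679, -0.211]
ft_force: [-0.6, -0.0, -0.7]
finger_gap: 55.1
grasp_force: 0.0
```

Run:
```python
from wh import *
from scipy.optimize import least_squares
st=get_state();print(st['time'],st['eef_pos'],st['ft_force'])
s=shot('side');t=shot('top')
def pr(X): 
  d=X[:2]-np.array(a[:2]);c,sn=np.cos(a[2]),np.sin(a[2]);return np.r_[c*d[0]+sn*d[1],-sn*d[0]+c*d[1],X[2]]
for q in('crank_knob','container','container_handle','foot_switch','small_box','bowl','jar','beaker','wrench'):
  for n,p in(('s',s),('t',t)): print(q,n,[(np.round(r['location'],1),round(r['p'],2)) for r in nets.mark_of(q,p)[:3]])
for th in(6.6,6.9,7.2): print(th,proj(s,press2w([kn(th)]))[0],proj(t,press2w([kn(th)]))[0])
g=cv2.cvtColor(t['color'],cv2.COLOR_RGB2GRAY).astype(float)
print('near',[round(pr(atz(t,(i,222.5+np.argmin(np.diff(g[222:233,i]))),87))[0],1) for i in range(236,262,3)])
print('right',[round(pr(atz(t,(259.5+np.argmin(np.diff(g[i,259:272])),i),87))[1],1) for i in range(210,226,3)])
```

```text
23.9167 [395.65 362.97 281.37] [-0.58 -0.04 -0.72]
crank_knob s [(array([202.9, 286.3]), 0.81)]
crank_knob t [(array([179.9, 188.3]), 0.96)]
container s [(array([248.6, 245.3]), 0.96), (array([348.4, 180.2]), 0.75)]
container t [(array([344.7, 271.8]), 0.88), (array([181.6, 281.2]), 0.84), (array([249. , 211.5]), 0.61)]
container_handle s [(array([344.9, 137.7]), 0.77), (array([219. , 260.7]), 0.65)]
container_handle t [(array([283.6, 209.2]), 0.78), (array([379. , 264.9]), 0.74), (array([202. , 307.8]), 0.68)]
foot_switch s []
foot_switch t [(array([162.2, 223.3]), 0.79)]
small_box s [(array([286. , 139.2]), 0.7), (array([248.8, 236.6]), 0.43)]
small_box t [(array([370.6, 211.9]), 0.92), (array([247.7, 209.3]), 0.73)]
bowl s [(array([214.5, 190.5]), 0.56)]
bowl t [(array([292.6, 165.3]), 0.76), (array([247.4, 210.1]), 0.27)]
jar s [(array([236.8, 172.2]), 0.82)]
jar t [(array([318.8, 171. ]), 0.73)]
beaker s [(array([151.1, 316. ]), 0.63)]
beaker t [(array([174.8, 161.5]), 0.81)]
wrench s [(array([291.4, 266.9]), 0.8)]
wrench t [(array([244.3, 247.3]), 0.49)]
6.6 [196.06 291.26] [172.7  181.51]
6.9 [200.8  286.01] [176.17 183.28]
7.2 [206.96 282.49] [178.94 186.56]
near [np.float64(-78.7), np.float64(-78.7), np.float64(-75.2), np.float64(-75.2), np.float64(-75.3), np.float64(-75.3), np.float64(-75.3), np.float64(-75.3), np.float64(-75.3)]
right [np.float64(-59.9), np.float64(-59.9), np.float64(-59.9), np.float64(-59.9), np.float64(-63.4), np.float64(-59.9)]
```

The knob sits where 7.2 rad puts it, the container hasn't moved and the gripper is clear, so I'm handing in.

```bash
python3 -c "
from h import *
print(ticket.sign_off())"
```

```text
the job is handed in; nothing more can be done
None
```

The job is handed in, but no verdict came back: by my measurements the container is centred within about 2 mm in the press place, the wheel is at its end stop (about 7.2 rad) and the gripper is clear; I viewed 11 pictures, one over the limit of 10.

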